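# Check in rental devices and put them on charge

## Robot

A 6-joint arm with a two-finger parallel gripper is mounted at the origin on the work surface. World frame = base frame: x ahead of the robot, y to its left, z up, the work surface at z = 0. Lengths are in m, angles in degrees, forces in N, time in s.
With the tool pointing down it reaches from about 0.375 to 0.9 m from the base axis. Payload 3.1 kg.
Tool frame: the origin (TCP) lies on the centre line of the jaws, within the pads' length; the fingertips stand 25 mm ahead of it and the grasp point (between the pads) lies 6 mm ahead of it; z points along the fingers, y is the line along which they close (so a half turn about z gives the same grasp; the last joint's range is limited). The gripper opens to 87 mm and grips with 3 to 60 N. Pads are 19 mm wide; open, the fingers measure 117 mm over their backs; the gripper's body (75 mm by 190 mm) begins 51 mm behind the grasp point.
Start: joints at [-75.487, 30.224, 82.088, -0, 67.689, -10.227], TCP at [0.262, -0.568, 0.248] pointing down, gripper open.
Joint ranges: [-176.69, 176.69], [-43.24, 126.21], [12.49, 139.97], [-82, 262], [0, 151.66], [-163.58, 163.58]. Speed limits (degrees/s): [159.86, 159.86, 180, 180, 180, 180].

## Interface

Orientations are given as a 3x3 rotation matrix whose columns are the frame's x, y, z axes.
In Python, from rig import bot, cams, models gives the robot as it stands. The module is installed in compiled form; this text tells all that it offers.
- The arm moves only by the shell command python3 -m handwheel 'ROWS' [OPENING]. ROWS is JSON, a list of rows, each a list of 6 numbers: the shift along the world's x, y, z each as a share of 1 m, from -1 to 1, then the turn, a rotation vector about the world's x, y, z each as a share of 2 rad, from -1 to 1. In form: [[dx, dy, dz, wx, wy, wz], ...]. A call has exactly 8 rows; each row is the pose to reach, as a shift and turn from the pose commanded when the call began; what a row does not reach only later rows make up. A row lasts 1/12 s, in which the tool goes at most 41.7 mm and 7.16 degrees, less where a joint would pass 70% of its speed; a pose out of reach is approached as far as the arm can. A call with a number of a shift or a turn outside -1 to 1 is refused whole. A call with a gripper value outside its range is refused whole. OPENING is the opening, from -1 (shut) to 1 (fully open), so that 0 is half open, set as the call begins (- or left out, the last holds). The fingers move at their own pace and stop on an object; the grip force is fixed at half the most. Time passes only in rows, so rows that repeat a pose let the fingers close, or fill a call up. It gives the time, the measured TCP pose, the force, the opening and the grip force at its end, in the units of the state.
- bot.read_state(): the state, without advancing time (a new reading comes with each control period).
- cams.capture(name): name is "side" or "top" or "wrist"; returns (picture, depth): 420x560x3 uint8, blue, green, red; 420x560 float32, m along the optical axis (not along the pixel's ray), 0 where there is no reading.
- cams.calibration(name): a dict with "mtx" (3x3 intrinsics, pixels), "R" (3x3) and "t" (3): a world point X has camera coordinates R X + t; the wrist camera has in their place "tool_from_camera" (4x4, takes a point from camera to tool coordinates, whose origin is the TCP and whose axes are the flange's). Camera axes: x right, y down, z forward; pixel columns grow to the right and rows downward; lengths in m; the calibration is good to about 2 mm. The wrist camera is an equidistant fisheye: a pixel r from the principal point sees the ray r / f radians off the axis. A picture is of the moment at which its call begins: read the wrist's pose just before it. calibration takes no time and is no camera call.
- bot.hand_in(): hands the job in; it is judged then, once.
Trained networks look in the newest picture that a camera, given by its name, has taken for a name from the list of things; names that differ only in an ending like _2 or _b are one class to them, and where a whole thing is asked for, a point or a joint stands for the part that bears it (a point fixed in the world has none). Each returns a list of dicts, best first, with "conf" (0 to 1); they miss things now and then, are a little off and sometimes report something else, mostly with a low value. They report only what shows in the picture. A call takes as long as a camera call. They do not tell look-alikes from the thing itself.
- models.spot_in(query, camera): "position" ([column, row] in pixels, amid what is visible of it).
- models.tip_of(query, camera): "position" ([column, row] in pixels: a listed point, or the origin of a listed thing).
The state is a dict: "time_s": time; "joint_positions": joint angles; "qvel": joint speeds; "tau": joint torques, N m; "position": TCP position; "tcp_rot": TCP orientation; "force": force on the tool from outside, world axes, zero at the start; "moment": the same for the moment, N m; "opening": opening from 0.0 (shut) to 1.0 (fully open); "grasp_force": force on a finger pad.
Only numpy, scipy, OpenCV 4.12 (cv2) and the standard library are available. Lean on these libraries where they do the work, as an engineer would, in place of code of your own. Each camera call takes 0.05 s, during which the arm holds its last target. There are 200 camera calls.

## Task

Check in the returned rental devices lying on the counter, one at a time and the longest first: lay each one flat, face up and lengthwise on the check-in reader, slide it fully home into the corner so that it touches both rails, and let go of it there for a good half second so that it is read; then lift it out and set it face up on the charging pad of its own size, its edges flush with the pad's, before you start on the next. When all the devices that are there lie on their pads, press the station's start button fully down, and leave the other things on the counter alone.

Things in the scene. Friction and masses are not known exactly. Their poses are not given: they have to be found in the camera images.
- terminal_center (a point): Handheld ticket terminal, the longest device: black slab with a screen and nine keys, 130 x 64 x 22 mm; length along its x, width along its y, 22 mm thick, plain in outline and the same either way round; origin of this point: its centre, 11 mm above its underside; z up through its face (screen side). It lies face up on the counter at the start. May be absent. Mass 0.15 to 0.4 kg.
- router_center (a point): Pocket router, the middle device: black slab with a small display and one round key, 105 x 58 x 22 mm; length along its x, width along its y, 22 mm thick, plain in outline and the same either way round; origin of this point: its centre, 11 mm above its underside; z up through its face (screen side). It lies face up on the counter at the start. May be absent. Mass 0.15 to 0.4 kg.
- pack_center (a point): Battery pack, the shortest device: black slab with four small lights, 80 x 52 x 22 mm; length along its x, width along its y, 22 mm thick, plain in outline and the same either way round; origin of this point: its centre, 11 mm above its underside; z up through its face (screen side). It lies face up on the counter at the start. May be absent. Mass 0.15 to 0.4 kg.
- reader: Check-in reader, fixed to the counter: a grey plate 170 mm (x) by 110 mm (y), 6 mm thick, with a dark reading window and two straight aluminium rails 5 mm high above its face: the end rail (12 mm thick) along its short near (-x) edge, the side rail (14 mm thick) along its long left (+y) edge. Devices are far taller than the rails, so fingers pass above them. Origin: underside centre.
- reader_corner (a point): Where the inner faces of the reader's two rails meet, on the plate's face, 6 mm above the counter. The free face runs 158 mm along +x (along the side rail) and 96 mm along -y (along the end rail); z up. A device that is home lies at x > 0, y < 0, its length along x, touching the end rail (x = 0) and the side rail (y = 0).
- station: Charging station: aluminium plate 160 (x) x 326 (y) x 6 mm fixed to the counter, with three grey pads side by side, each raised 4 mm above the plate, their gaps 68 mm, their lengths along x with the near ends in line, the longest at the right (-y). Origin: underside centre.
- terminal_pad (a point): Longest pad of the charging station, 130 x 64 mm, for the terminal. Point: centre of the pad's top face, 10 mm above the counter; x along the pad's length, y across its width, z up.
- router_pad (a point): Middle pad of the charging station, 105 x 58 mm, for the router. Point: centre of the pad's top face, 10 mm above the counter; x along the pad's length, y across its width, z up.
- pack_pad (a point): Shortest pad of the charging station, 80 x 52 mm, for the battery pack. Point: centre of the pad's top face, 10 mm above the counter; x along the pad's length, y across its width, z up.
- start_button_top (a point): Top of the station's start button, a white round spring push button (radius 14 mm) in a black housing on the station's plate, beyond the far end of the shortest pad (82 mm along +x from that pad's centre). Pressed straight down; springs back.
- start_button (a joint): Travel of the start button: 0 released, 0.006 m fully down (5 N).
- cups: Bystander: stack of clear plastic cups, 150 mm tall, 84 mm across; origin at the underside. Leave alone.
- pen_pot: Bystander: clear pen pot, 95 mm tall, 72 mm across; origin at the underside. Leave alone.
- mouse: Bystander: black computer mouse 105 x 60 x 30 mm; origin at the underside. Leave alone.
Not all that is in view belongs to the job. Leave any turquoise look-alike of the part that bears terminal_center alone.

How it is judged (in metres and radians):
On the way, in this order (a step that is already met when the one before it is completed fails the run):
1. the terminal lies flat on the reader, home against both rails, let go (x of terminal_center in the frame of reader_corner between 0.062 and 0.0675 m and y of terminal_center in the frame of reader_corner between -0.0345 and -0.029 m and z of terminal_center in the frame of reader_corner between 0.008 and 0.014 m and angle between the x axis of terminal_center and the x axis of reader_corner, either way round below 0.04 rad and angle between terminal_center's own z axis and vertical below 0.06 rad and contact force between the fingers and terminal below 0.1 N), for 0.4 s.
2. the terminal lies square on its own pad, let go (horizontal distance between terminal_center and terminal_pad below 0.004 m and z of terminal_center in the frame of terminal_pad between 0.008 and 0.014 m and angle between the x axis of terminal_center and the x axis of terminal_pad, either way round below 0.07 rad and angle between terminal_center's own z axis and vertical below 0.06 rad and contact force between the fingers and terminal below 0.1 N), for 0.3 s.
3. the pocket router lies flat on the reader, home against both rails, let go (x of router_center in the frame of reader_corner between 0.0495 and 0.055 m and y of router_center in the frame of reader_corner between -0.0315 and -0.026 m and z of router_center in the frame of reader_corner between 0.008 and 0.014 m and angle between the x axis of router_center and the x axis of reader_corner, either way round below 0.04 rad and angle between router_center's own z axis and vertical below 0.06 rad and contact force between the fingers and router below 0.1 N), for 0.4 s.
4. the pocket router lies square on its own pad, let go (horizontal distance between router_center and router_pad below 0.004 m and z of router_center in the frame of router_pad between 0.008 and 0.014 m and angle between the x axis of router_center and the x axis of router_pad, either way round below 0.07 rad and angle between router_center's own z axis and vertical below 0.06 rad and contact force between the fingers and router below 0.1 N), for 0.3 s.
5. the battery pack lies flat on the reader, home against both rails, let go (x of pack_center in the frame of reader_corner between 0.037 and 0.0425 m and y of pack_center in the frame of reader_corner between -0.0285 and -0.023 m and z of pack_center in the frame of reader_corner between 0.008 and 0.014 m and angle between the x axis of pack_center and the x axis of reader_corner, either way round below 0.04 rad and angle between pack_center's own z axis and vertical below 0.06 rad and contact force between the fingers and pack below 0.1 N), for 0.4 s.
6. the battery pack lies square on its own pad, let go (horizontal distance between pack_center and pack_pad below 0.004 m and z of pack_center in the frame of pack_pad between 0.008 and 0.014 m and angle between the x axis of pack_center and the x axis of pack_pad, either way round below 0.07 rad and angle between pack_center's own z axis and vertical below 0.06 rad and contact force between the fingers and pack below 0.1 N), for 0.3 s.
7. with every device on its pad, the start button is pressed down (horizontal distance between terminal_center and terminal_pad below 0.004 m and z of terminal_center in the frame of terminal_pad between 0.008 and 0.014 m and angle between the x axis of terminal_center and the x axis of terminal_pad, either way round below 0.07 rad and angle between each of terminal_center, router_center, pack_center's own z axis and vertical below 0.06 rad and horizontal distance between router_center and router_pad below 0.004 m and z of router_center in the frame of router_pad between 0.008 and 0.014 m and angle between the x axis of router_center and the x axis of router_pad, either way round below 0.07 rad and horizontal distance between pack_center and pack_pad below 0.004 m and z of pack_center in the frame of pack_pad between 0.008 and 0.014 m and angle between the x axis of pack_center and the x axis of pack_pad, either way round below 0.07 rad and value of joint start_button above 0.0035 m), for 0.05 s.
At the end, for the whole second after the job is handed in: Every device present lies at rest and let go, face up and flat on the pad of its own size, its centre within 4 mm of the pad's centre and turned no more than 4 degrees (0.07 rad) from it, and the start button is released again (all of step 2 and all of step 4 and all of step 6 and linear speed of each of terminal, router, pack below 0.01 m/s and value of joint start_button below 0.002 m); the robot touches nothing.
It fails at once if the stack of cups is moved more than 3 cm (distance of cups from where it was at the start of the episode above 0.03 m).
It fails at once if the pen pot is moved more than 3 cm (distance of pen_pot from where it was at the start of the episode above 0.03 m).
It fails at once if the mouse is moved more than 3 cm (distance of mouse from where it was at the start of the episode above 0.03 m).
Of terminal, router, pack only 2 to 3 are there at a start; the rules pass over those that are not, and their reading is None.
At some moment in a run one of terminal, router, pack may be knocked a few centimetres aside while the robot is not near it.
Once in a run the grip may slacken for a moment while it holds something.
It also fails if it takes over 210 s, if anything falls off the work surface, if the arm or the gripper's body presses on something with over 40 N, if the wrist force passes 120 N, or if a joint passes its speed limit or range.

## Working session

There is one attempt and no reset: what is moved stays moved. The work goes in short steps, Python scripts to look and compute and a shell command to move; the robot and the scene stay as the last step left them, time stands still between calls to the robot, and variables do not carry over. Pictures are saved under pics/ and viewed, at most 14 in all, crops included, and the job is handed in when it is done.

```bash
mkdir -p pics; ls
python3 - <<'E'
from rig import bot,cams,models
import cv2,numpy as np
s=bot.read_state();print({k:np.round(v,3).tolist() for k,v in s.items() if k in('time_s','position','tcp_rot','opening','force')})
for c in('top','side'):
    p,d=cams.capture(c);cv2.imwrite(f'pics/{c}0.png',p);np.save(f'{c}0.npy',d)
    k=cams.calibration(c);print(c,{a:np.round(b,3).tolist() for a,b in k.items()})
    for n in('terminal_center','router_center','pack_center','reader_corner','terminal_pad','router_pad','pack_pad','start_button_top','cups','mouse','pen_pot'):
        print(n,[(np.round(q['position']).tolist(),round(q['conf'],2)) for q in models.tip_of(n,c)[:3]])
E
```

```text
pics
{'time_s': 0.0, 'position': [0.261, -0.567, 0.247], 'tcp_rot': [[0.908, 0.419, -0.001], [0.419, -0.908, 0.002], [0.0, -0.002, -1.0]], 'force': [-0.451, -0.192, -0.135], 'opening': 0.998}
top {'mtx': [[479.323, 0.0, 285.219], [0.0, 479.323, 207.48], [0.0, 0.0, 1.0]], 'R': [[-0.019, -1.0, -0.009], [-0.997, 0.019, -0.072], [0.072, 0.008, -0.997]], 't': [0.017, 0.57, 1.139]}
terminal_center [([388.0, 256.0], 0.76), ([334.0, 305.0], 0.7), ([349.0, 133.0], 0.33)]
router_center []
pack_center [([388.0, 189.0], 0.93), ([104.0, 255.0], 0.71), ([227.0, 135.0], 0.15)]
reader_corner [([254.0, 266.0], 0.77)]
terminal_pad [([204.0, 237.0], 0.67), ([102.0, 219.0], 0.41)]
router_pad [([154.0, 247.0], 0.56)]
pack_pad []
start_button_top [([100.0, 220.0], 0.43)]
cups [([349.0, 133.0], 0.95)]
mouse [([293.0, 131.0], 0.81)]
pen_pot [([226.0, 136.0], 0.8), ([290.0, 130.0], 0.33)]
side {'mtx': [[399.231, 0.0, 281.058], [0.0, 399.231, 209.673], [0.0, 0.0, 1.0]], 'R': [[-0.989, -0.145, -0.0], [-0.106, 0.725, -0.681], [0.099, -0.673, -0.733]], 't': [0.556, 0.101, 1.059]}
terminal_center [([328.0, 168.0], 0.75), ([367.0, 204.0], 0.57), ([292.0, 285.0], 0.55)]
router_center [([281.0, 166.0], 0.3)]
pack_center [([279.0, 166.0], 0.69), ([227.0, 179.0], 0.15)]
reader_corner [([323.0, 255.0], 0.93)]
terminal_pad [([292.0, 286.0], 0.87)]
router_pad [([296.0, 337.0], 0.74), ([301.0, 238.0], 0.37)]
pack_pad [([298.0, 392.0], 0.82)]
start_button_top [([255.0, 389.0], 0.51)]
cups [([226.0, 180.0], 0.89), ([254.0, 387.0], 0.24)]
mouse [([213.0, 217.0], 0.63), ([290.0, 286.0], 0.19)]
pen_pot [([198.0, 258.0], 0.84)]
```

Run:
```python
import cv2
p=cv2.imread('pics/top0.png');cv2.imwrite('pics/top0z.png',cv2.resize(p[80:360,60:440],None,fx=2.1,fy=2.1,interpolation=2))
```

```text
(no output)
```

View pics/top0z.png

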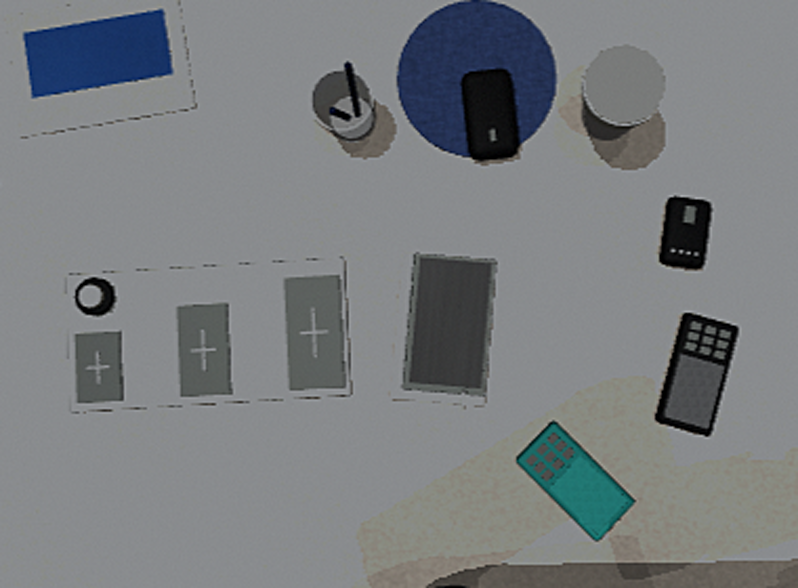

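View pics/side0.png

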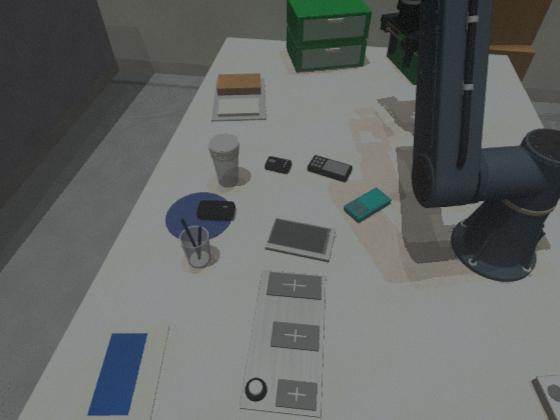

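The top picture shows three handset-like candidates in full-frame pixels. The black slab with nine keys at about (391,258) is the terminal. The turquoise one at (334,309) is the look-alike, so I leave it alone. The small black slab with four lights at (386,190) is the pack. The mouse is on the blue mat and no router is visible. The reader is at about (274,234) and the pads are at (204,238), (156,247) and (106,255).

```bash
cat > h.py <<'E'
from rig import bot,cams,models
import cv2,numpy as np
def ray(c,px,z,K=None):
    k=cams.calibration(c);u=np.linalg.solve(k['mtx'],np.c_[np.atleast_2d(px),np.ones(len(np.atleast_2d(px)))].T)
    R=np.array(k['R']);t=np.array(k['t']);o=-R.T@t;d=(R.T@u).T
    return o+d*((z-o[2])/d[:,2])[:,None]
def wray(px,z,s):
    k=cams.calibration('wrist');M=k['mtx'];px=np.atleast_2d(px).astype(float)
    v=(px-[M[0][2],M[1][2]])/[M[0][0],M[1][1]];r=np.linalg.norm(v,axis=1)+1e-9
    d=np.c_[v/r[:,None]*np.sin(r)[:,None],np.cos(r)]
    T=np.array(k['tool_from_camera']);R=np.array(s['tcp_rot'])
    o=R@T[:3,3]+s['position'];d=(R@T[:3,:3]@d.T).T
    return o+d*((z-o[2])/d[:,2])[:,None]
def wgrid(z,s,p,cx,cy,w,h,res=.0005):
    """rectified overhead view: rows = -x, cols = -y"""
    k=cams.calibration('wrist');M=k['mtx'];T=np.array(k['tool_from_camera']);R=np.array(s['tcp_rot'])
    X=cx+h/2-np.arange(int(h/res))*res;Y=cy+w/2-np.arange(int(w/res))*res
    g=np.stack(np.meshgrid(X,Y,indexing='ij')+[np.full((len(X),len(Y)),z)] if False else [*np.meshgrid(X,Y,indexing='ij'),np.full((len(X),len(Y)),z)],-1)
    c=((g-s['position'])@R-T[:3,3])@T[:3,:3]
    th=np.arctan2(np.hypot(c[...,0],c[...,1]),c[...,2]);n=np.hypot(c[...,0],c[...,1])+1e-9
    u=M[0][2]+M[0][0]*th*c[...,0]/n;v=M[1][2]+M[1][1]*th*c[...,1]/n
    return cv2.remap(p,u.astype('f'),v.astype('f'),1)
def rect(P):
    (c,wh,a)=cv2.minAreaRect((P[:,:2]*1000).astype('f'))
    if wh[0]<wh[1]: a+=90; wh=wh[::-1]
    return np.round(c,1),np.round(wh,1),round((a+90)%180-90,2)
E
python3 - <<'E'
from h import *
p=cv2.imread('pics/top0.png');g=cv2.cvtColor(p,6).astype(int);sat=p.max(2).astype(int)-p.min(2)
for n,px,lo,hi,z,r in [('term',(391,258),0,60,.022,30),('pack',(386,190),0,60,.022,24),('window',(274,234),0,88,.006,40),('tpad',(209,238),96,128,.01,36),('rpad',(156,247),96,128,.01,30),('ppad',(106,255),96,128,.01,22)]:
    x,y=px;roi=g[y-r:y+r,x-r:x+r]
    print(n,'mid',np.median(roi[r-3:r+3,r-3:r+3]),'bg',np.percentile(roi,[5,25,50,75,95]))
    m=((roi>=lo)&(roi<hi)).astype('uint8')
    m=cv2.morphologyEx(m,cv2.MORPH_OPEN,np.ones((3,3)))
    cs=cv2.findContours(m,0,1)[0];cc=max(cs,key=cv2.contourArea)[:,0]+[x-r,y-r]
    print('  ',rect(ray('top',cc,z)),len(cc))
print(ray('top',[[254,266]],.006),ray('side',[[323,255]],.006))
print(ray('side',[[292,285.5],[296,337],[298,392]],.01),ray('side',[[255,389]],.03))
E
```

```text
term mid 78.0 bg [  3.  75. 137. 139. 142.]
   (array([ 444.6, -244.8]), array([130.1,  64.9]), -16.97) 193
pack mid 15.0 bg [  3.  19. 138. 140. 143.]
   (array([ 606.2, -237.4]), array([80.5, 51.1]), -9.08) 98
window mid 58.5 bg [ 56.  60. 138. 139. 141.]
   (array([508.7,  35. ]), array([147.4,  85.1]), -5.99) 185
tpad mid 105.0 bg [ 90.  96. 139. 140. 142.]
   (array([481.7, 193.6]), array([12.2,  4.9]), -0.42) 14
rpad mid 104.5 bg [ 86.  93. 139. 140. 142.]Traceback (most recent call last):
  File "<stdin>", line 8, in <module>
ValueError: max() iterable argument is empty
```

Run:
```python
from h import *
p=cv2.imread('pics/top0.png');g=cv2.cvtColor(p,6).astype(int)
for n,px,lo,hi,z,r in [('tpad',(209,238),70,118,.01,36),('rpad',(156,247),70,118,.01,30),('ppad',(107,255),70,118,.01,22)]:
    x,y=px;roi=g[y-r:y+r,x-r:x+r]
    m=((roi>=lo)&(roi<hi)).astype('uint8');m=cv2.morphologyEx(m,cv2.MORPH_CLOSE,np.ones((5,5)))
    m=cv2.morphologyEx(m,cv2.MORPH_OPEN,np.ones((5,5)))
    cs=cv2.findContours(m,0,1)[0];cc=max(cs,key=cv2.contourArea)[:,0]+[x-r,y-r]
    print(n,rect(ray('top',cc,z)),len(cc))
print(ray('top',[[254,266]],.006),ray('side',[[323,255]],.006))
print(ray('side',[[292,285.5],[296,337],[298,392]],.01),ray('side',[[255,389]],.03))
s=bot.read_state();p,d=cams.capture('wrist');cv2.imwrite('pics/w0.png',p)
k=cams.calibration('wrist');print({a:np.round(b,3).tolist() for a,b in k.items()})
```

```text
tpad (array([495.5, 188.6]), array([140.6,  72.6]), 2.43) 178
rpad (array([477.3, 320.1]), array([115.9,  60.2]), 2.43) 140
ppad (array([458.7, 442. ]), array([92.2, 53.6]), 0.56) 116
[[0.42999397 0.08519754 0.006     ]] [[0.43898545 0.09220433 0.006     ]]
[[0.50670792 0.19738238 0.01      ]
 [0.48139184 0.32658891 0.01      ]
 [0.46356235 0.44122826 0.01      ]] [[0.54766641 0.45451791 0.03      ]]
{'mtx': [[325.192, 0.0, 283.661], [0.0, 325.192, 212.515], [0.0, 0.0, 1.0]], 'tool_from_camera': [[-0.0, -0.97, -0.245, 0.066], [1.0, 0.0, -0.001, 0.001], [0.001, -0.245, 0.97, -0.136], [0.0, 0.0, 0.0, 1.0]]}
```

```bash
python3 -m handwheel '[[0.03,0.05,0,0,0,-0.05],[0.06,0.1,0,0,0,-0.1],[0.08,0.14,-0.02,0,0,-0.16],[0.1,0.18,-0.04,0,0,-0.22],[0.12,0.21,-0.05,0,0,-0.28],[0.14,0.245,-0.07,0,0,-0.33],[0.16,0.28,-0.08,0,0,-0.365],[0.18,0.31,-0.1,0,0,-0.365]]' 1
python3 -m handwheel '[[0.004,0.012,0,0,0,0],[0.004,0.012,0,0,0,0],[0.004,0.012,0,0,0,0],[0.004,0.012,0,0,0,0],[0.004,0.012,0,0,0,0],[0.004,0.012,0,0,0,0],[0.004,0.012,0,0,0,0],[0.004,0.012,0,0,0,0]]'
python3 - <<'E'
from h import *
s=bot.read_state();p,d=cams.capture('wrist');cv2.imwrite('pics/w1.png',p)
x,y=s['position'][:2];print(s['position'],np.degrees(np.arctan2(s['tcp_rot'][1][0],s['tcp_rot'][0][0])))
cv2.imwrite('pics/w1g.png',wgrid(.022,s,p,x,y,.3,.3))
g=cv2.cvtColor(p,6);m=(g<45).astype('uint8');m=cv2.morphologyEx(m,cv2.MORPH_OPEN,np.ones((3,3)))
for c in cv2.findContours(m,0,1)[0]:
    if cv2.contourArea(c)>1500: print(rect(wray(c[:,0],.022,s)))
E
```

```text
time_s: 1.92
position: [0.4215, -0.2902, 0.165]
tcp_rot: [[0.955, -0.297, 0.001], [-0.297, -0.955, -0.001], [0.001, 0.001, -1.0]]
force: [0.4, -0.7, -0.1]
opening: 1.0
grasp_force: 0.0
time_s: 2.58
position: [0.4244, -0.2805, 0.1651]
tcp_rot: [[0.955, -0.295, 0.0], [-0.295, -0.955, -0.0], [0.001, 0.0, -1.0]]
force: [-0.6, 0.2, 1.2]
opening: 1.003
grasp_force: 0.0
[ 0.42437456 -0.28053552  0.16511181] -17.17236615589357
(array([ 363.3, -321.2]), array([119. ,  32.7]), 72.98)
(array([ 220.6, -194.1]), array([1092.4,  406.7]), 74.45)
(array([ 445.2, -247.2]), array([130.2,  63.9]), -17.26)
(array([ 605.2, -242.4]), array([78.9, 50.8]), -9.39)
```

View pics/w1.png

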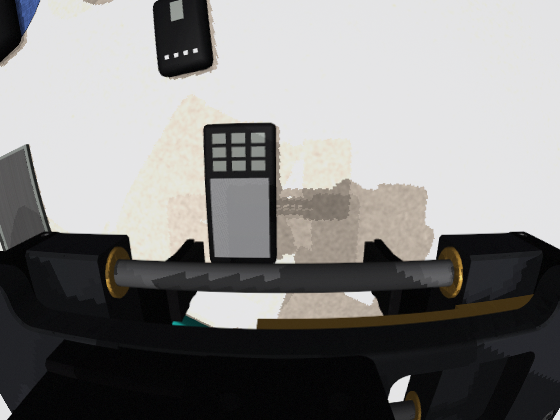

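The wrist picture shows the black nine-key terminal at (240,192) and the pack with four lights at (184,38), which confirms both. The turquoise look-alike only peeks in at (190,322). I'll go down onto the terminal now.

```bash
python3 -m handwheel '[[0.021,0.033,-0.02,0,0,0],[0.021,0.033,-0.05,0,0,0],[0.021,0.033,-0.08,0,0,0],[0.021,0.033,-0.11,0,0,0],[0.021,0.033,-0.131,0,0,0],[0.021,0.033,-0.131,0,0,0],[0.021,0.033,-0.131,0,0,0],[0.021,0.033,-0.131,0,0,0]]'
python3 -m handwheel '[[0,0,0,0,0,0],[0,0,0,0,0,0],[0,0,0,0,0,0],[0,0,0,0,0,0],[0,0,0,0,0,0],[0,0,0,0,0,0],[0,0,0,0,0,0],[0,0,0,0,0,0]]' -1
```

```text
time_s: 3.3
position: [0.4461, -0.2472, 0.0347]
tcp_rot: [[0.956, -0.294, 0.001], [-0.294, -0.956, -0.001], [0.001, 0.001, -1.0]]
force: [0.1, 1.2, -0.1]
opening: 0.998
grasp_force: 0.0
time_s: 3.97
position: [0.4459, -0.2467, 0.0346]
tcp_rot: [[0.956, -0.294, 0.001], [-0.294, -0.956, -0.0], [0.001, 0.0, -1.0]]
force: [0.4, 0.3, 6.0]
opening: 0.731
grasp_force: 30.0
```

```bash
python3 -m handwheel '[[0,0,0.03,0,0,0],[0,0,0.06,0,0,0],[0,0.03,0.09,0,0,0.02],[-0.02,0.06,0.12,0,0,0.05],[-0.04,0.09,0.145,0,0,0.08],[-0.05,0.12,0.145,0,0,0.113],[-0.056,0.15,0.145,0,0,0.113],[-0.056,0.167,0.145,0,0,0.113]]'
python3 -m handwheel '[[0,0,0,0,0,0],[0,0,0,0,0,0],[0,0,0,0,0,0],[0,0,0,0,0,0],[0,0,0,0,0,0],[0,0,0,0,0,0],[0,0,0,0,0,0],[0,0,0,0,0,0]]'
python3 - <<'E'
from h import *
s=bot.read_state();p,d=cams.capture('wrist');cv2.imwrite('pics/w2.png',p);np.save('w2.npy',d)
import pickle;pickle.dump(s,open('s2.pkl','wb'))
g=wgrid(.006,s,p,.51,.04,.2,.24,.0004);cv2.imwrite('pics/w2g.png',np.hstack([g]))
g=cv2.cvtColor(p,6)
for n in('reader_corner','reader'):print([(q['position'],wray(q['position'],.006,s)[0][:2],q['conf']) for q in models.tip_of(n,'wrist')[:2]])
E
```

```text
time_s: 4.63
position: [0.3854, -0.0757, 0.1789]
tcp_rot: [[0.997, -0.071, -0.005], [-0.071, -0.997, 0.003], [-0.005, -0.003, -1.0]]
force: [-0.8, -0.2, -3.0]
opening: 0.729
grasp_force: 30.0
time_s: 5.3
position: [0.3897, -0.08, 0.1788]
tcp_rot: [[0.997, -0.073, -0.0], [-0.073, -0.997, 0.0], [-0.0, -0.0, -1.0]]
force: [0.7, 0.6, -4.3]
opening: 0.733
grasp_force: 30.0
[([115.5, 170.9], array([0.43605749, 0.09251393]), 0.69)]
[([151.6, 102.2], array([0.50025199, 0.04217467]), 0.86)]
```

View pics/w2g.png

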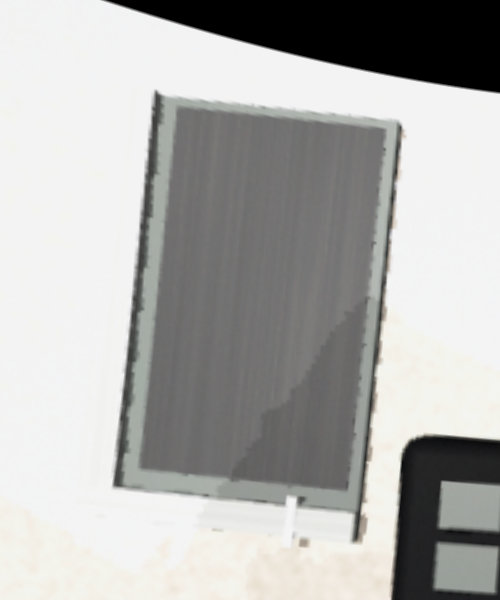

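View pics/w2.png

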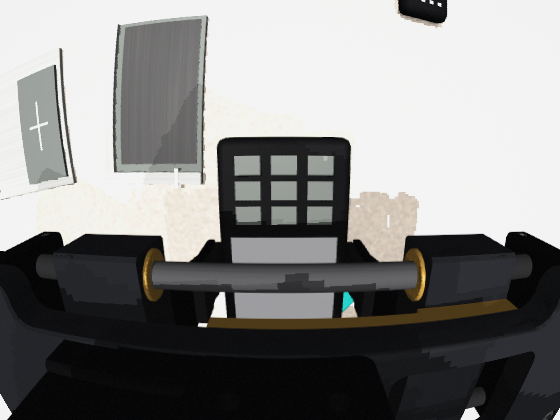

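Rectified wrist view (0.4 mm/px): the reader's rail corner is at about (122,488), which gives a world position of about (0.4355, 0.0912) with yaw about -5.6°. The raw view shows the terminal held straight at (285,200).

```bash
python3 -m handwheel '[[0.02,0.02,0,0,0,-0.012],[0.045,0.045,0,0,0,-0.012],[0.07,0.07,-0.02,0,0,-0.012],[0.095,0.095,-0.04,0,0,-0.012],[0.116,0.122,-0.06,0,0,-0.012],[0.116,0.122,-0.09,0,0,-0.012],[0.116,0.122,-0.115,0,0,-0.012],[0.116,0.122,-0.129,0,0,-0.012]]'
python3 -m handwheel '[[0,0,0,0,0,0],[0,0,0,0,0,0],[0,0,0,0,0,0],[0,0,-0.003,0,0,0],[0,0,-0.006,0,0,0],[0,0,-0.008,0,0,0],[0,0,-0.008,0,0,0],[0,0,-0.008,0,0,0]]'
```

```text
time_s: 6.12
position: [0.5046, 0.0435, 0.0471]
tcp_rot: [[0.996, -0.094, -0.004], [-0.094, -0.996, 0.0], [-0.004, -0.0, -1.0]]
force: [-1.9, -0.4, -4.4]
opening: 0.732
grasp_force: 30.0
time_s: 6.78
position: [0.5057, 0.0423, 0.0421]
tcp_rot: [[0.995, -0.096, 0.0], [-0.096, -0.995, -0.0], [0.0, 0.0, -1.0]]
force: [0.1, 0.1, -3.6]
opening: 0.732
grasp_force: 30.0
```

```bash
python3 -m handwheel '[[0,0,-0.001,0,0,0],[0,0,-0.001,0,0,0],[0,0,-0.001,0,0,0],[0,0.003,-0.001,0,0,0],[0,0.006,-0.001,0,0,0],[0,0.008,-0.001,0,0,0],[0,0.01,-0.001,0,0,0],[0,0.01,-0.001,0,0,0]]'
python3 -m handwheel '[[0,0.001,0,0,0,0],[0,0.001,0,0,0,0],[0,0.001,0,0,0,0],[0,0.002,0,0,0,0],[0,0.002,0,0,0,0],[0,0.002,0,0,0,0],[0,0.002,0,0,0,0],[0,0.002,0,0,0,0]]'
```

```text
time_s: 7.45
position: [0.5056, 0.0529, 0.0409]
tcp_rot: [[0.995, -0.095, -0.0], [-0.095, -0.995, 0.0], [-0.0, -0.0, -1.0]]
force: [-0.7, -0.2, -3.4]
opening: 0.736
grasp_force: 30.0
time_s: 8.12
position: [0.5056, 0.0535, 0.0409]
tcp_rot: [[0.995, -0.097, -0.0], [-0.097, -0.995, -0.001], [-0.0, 0.001, -1.0]]
force: [-0.4, -4.9, -2.6]
opening: 0.731
grasp_force: 30.0
```

```bash
python3 -m handwheel '[[-0.002,0.001,0,0,0,0],[-0.004,0.001,0,0,0,0],[-0.006,0.0015,0,0,0,0],[-0.007,0.002,0,0,0,0],[-0.008,0.002,0,0,0,0],[-0.009,0.002,0,0,0,0],[-0.009,0.002,0,0,0,0],[-0.009,0.002,0,0,0,0]]'
```

```text
time_s: 8.78
position: [0.5017, 0.0542, 0.0417]
tcp_rot: [[0.995, -0.099, 0.011], [-0.099, -0.995, -0.002], [0.011, 0.001, -1.0]]
force: [4.5, -9.0, -4.2]
opening: 0.731
grasp_force: 30.0
```

```bash
python3 -m handwheel '[[0,0,0,0,0,0],[0,0,0,0,0,0],[-0.001,0,0,0,0,0],[-0.002,0,0,0,0,0],[-0.002,0,0,0,0,0],[-0.002,0,0,0,0,0],[-0.002,0,0,0,0,0],[-0.002,0,0,0,0,0]]'
python3 - <<'E'
from h import *
s=bot.read_state();p,d=cams.capture('wrist');print(s['position'],s['force'])
g=wgrid(.028,s,p,.51,.06,.2,.24,.0004);q,_=cams.capture('side');cv2.imwrite('pics/w3.png',np.hstack([cv2.resize(g,(420,504)),cv2.resize(q[200:300,240:350],(380,504))[:504]]))
E
```

```text
time_s: 9.45
position: [0.4994, 0.0544, 0.0417]
tcp_rot: [[0.995, -0.099, 0.01], [-0.099, -0.995, -0.002], [0.01, 0.001, -1.0]]
force: [4.4, -8.2, -3.0]
opening: 0.73
grasp_force: 30.0
[0.49944137 0.05443396 0.04171149] [ 4.35167324 -8.24714945 -3.04761669]
```

View pics/w3.png

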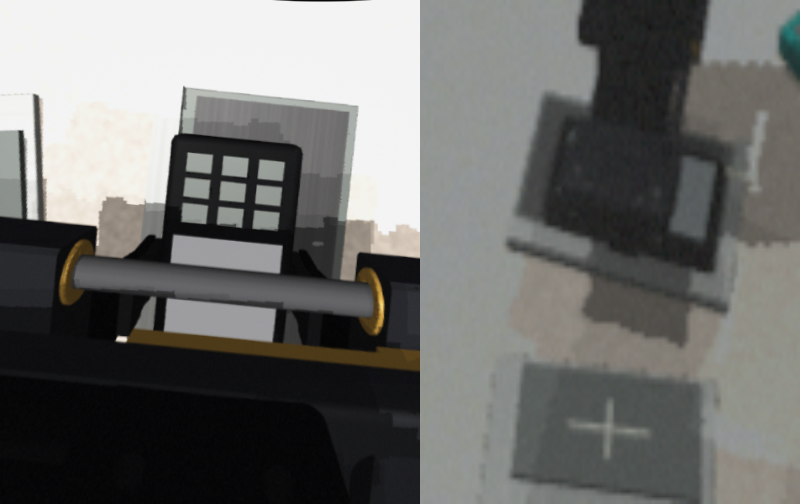

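```bash
python3 -m handwheel '[[-0.001,0,0,0,0,0],[-0.002,0,0,0,0,0],[-0.003,0,0,0,0,0],[-0.003,0,0,0,0,0],[-0.003,0,0,0,0,0],[-0.003,0,0,0,0,0],[-0.003,0,0,0,0,0],[-0.003,0,0,0,0,0]]'
```

```text
time_s: 10.22
position: [0.4965, 0.0547, 0.0417]
tcp_rot: [[0.995, -0.098, 0.011], [-0.098, -0.995, -0.002], [0.011, 0.001, -1.0]]
force: [4.5, -6.8, -3.9]
opening: 0.73
grasp_force: 30.0
```

```bash
python3 -m handwheel '[[-0.001,0,0,0,0,0],[-0.002,0,0,0,0,0],[-0.003,0,0,0,0,0],[-0.003,0,0,0,0,0],[-0.003,0,0,0,0,0],[-0.003,0,0,0,0,0],[-0.003,0,0,0,0,0],[-0.003,0,0,0,0,0]]'
python3 - <<'E'
from h import *
q,_=cams.capture('top');s=bot.read_state()
q=q[190:310,210:330];cv2.imwrite('pics/w4.png',cv2.resize(q,(600,600),interpolation=2))
E
```

```text
time_s: 10.88
position: [0.4963, 0.0547, 0.0419]
tcp_rot: [[0.995, -0.099, 0.016], [-0.099, -0.995, -0.002], [0.017, 0.0, -1.0]]
force: [8.5, -4.8, -5.6]
opening: 0.728
grasp_force: 30.0
```

View pics/w4.png

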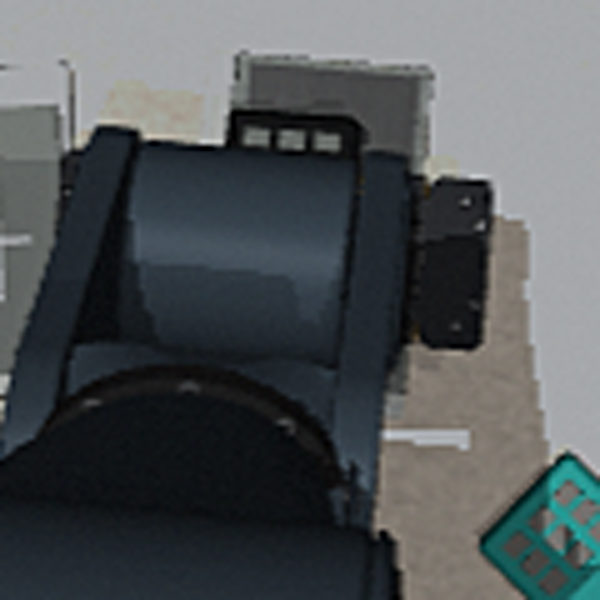

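Position has stalled while the force rises, so the terminal is against both rails. In the top crop the terminal is flush with the reader's left rail at (230,130). Release it and hold.

```bash
python3 -m handwheel '[[0.001,0,0,0,0,0],[0.002,0,0,0,0,0],[0.003,0,0,0,0,0],[0.005,-0.001,0,0,0,0],[0.007,-0.001,0,0,0,0],[0.008,-0.002,0,0,0,0],[0.008,-0.002,0,0,0,0],[0.008,-0.002,0,0,0,0]]' 1
python3 -m handwheel '[[0,0,0,0,0,0],[0,0,0,0,0,0],[0,0,0,0,0,0],[0,0,0,0,0,0],[0,0,0,0,0,0],[0,0,0,0,0,0],[0,0,0,0,0,0],[0,0,0,0,0,0]]'
python3 -m handwheel '[[0,0,0.03,0,0,0],[0,0,0.06,0,0,0],[-0.02,0,0.09,0,0,0],[-0.04,-0.02,0.12,0,0,0],[-0.06,-0.04,0.13,0,0,0],[-0.07,-0.06,0.13,0,0,0],[-0.07,-0.08,0.13,0,0,0],[-0.07,-0.08,0.13,0,0,0]]'
python3 -m handwheel '[[0,0,0,0,0,0],[0,0,0,0,0,0],[0,0,0,0,0,0],[0,0,0,0,0,0],[0,0,0,0,0,0],[0,0,0,0,0,0],[0,0,0,0,0,0],[0,0,0,0,0,0]]'
python3 - <<'E'
from h import *
s=bot.read_state();p,d=cams.capture('wrist');print(s['position'])
g=wgrid(.028,s,p,.51,.04,.2,.24,.0004);g2=wgrid(.006,s,p,.51,.04,.2,.24,.0004);cv2.imwrite('pics/w5.png',cv2.resize(np.hstack([g[80:],g2[80:]]),(800,416)))
g=cv2.cvtColor(p,6);m=(g<45).astype('uint8');m=cv2.morphologyEx(m,cv2.MORPH_OPEN,np.ones((3,3)))
for c in cv2.findContours(m,0,1)[0]:
    if cv2.contourArea(c)>1500: print(rect(wray(c[:,0],.028,s)))
E
```

```text
time_s: 11.6
position: [0.4966, 0.0544, 0.0409]
tcp_rot: [[0.995, -0.096, -0.0], [-0.096, -0.995, 0.0], [-0.0, -0.0, -1.0]]
force: [-1.1, -0.6, 0.4]
opening: 1.0
grasp_force: 0.0
time_s: 12.27
position: [0.4966, 0.0544, 0.0409]
tcp_rot: [[0.995, -0.096, 0.0], [-0.096, -0.995, 0.0], [0.0, -0.0, -1.0]]
force: [1.0, 0.2, -0.1]
opening: 1.001
grasp_force: 0.0
time_s: 12.93
position: [0.4269, -0.028, 0.1716]
tcp_rot: [[0.995, -0.099, 0.002], [-0.099, -0.995, -0.002], [0.002, 0.001, -1.0]]
force: [0.5, -0.0, 0.0]
opening: 1.002
grasp_force: 0.0
time_s: 13.6
position: [0.4267, -0.0254, 0.1708]
tcp_rot: [[0.995, -0.096, -0.0], [-0.096, -0.995, 0.0], [-0.0, -0.0, -1.0]]
force: [-0.2, 1.0, -0.5]
opening: 1.001
grasp_force: 0.0
[ 0.42666605 -0.02538623  0.1708173 ]
(array([208.5,  15.7]), array([1087.2,  403. ]), 86.07)
(array([496.5,  49.1]), array([127.3,  67.9]), -6.07)
(array([ 596.6, -227.5]), array([65.8, 53.2]), -9.53)
```

View pics/w5.png

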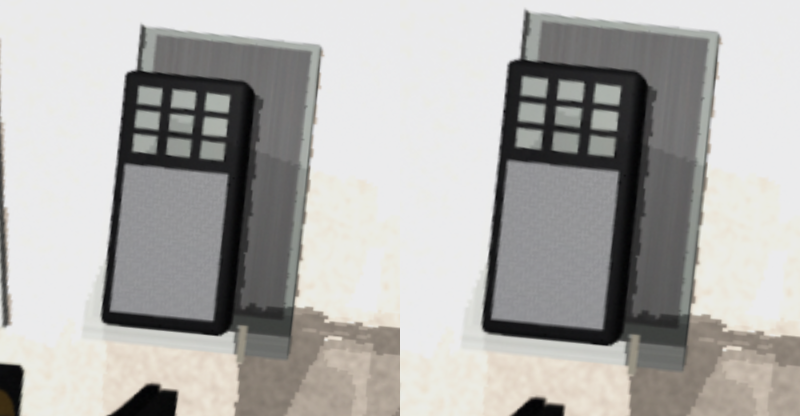

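The crop shows the terminal's left edge, (128,72) to (102,320), along the side rail and its near edge at (165,330) against the end rail: it is home. Next I measure the pads.

```bash
python3 -m handwheel '[[0,0.04,0,0,0,0],[0,0.08,0.01,0,0,0.01],[0,0.12,0.02,0,0,0.02],[0,0.16,0.03,0,0,0.03],[0,0.2,0.03,0,0,0.04],[0,0.23,0.03,0,0,0.05],[0,0.235,0.03,0,0,0.05],[0,0.235,0.03,0,0,0.05]]'
python3 -m handwheel '[[0,0,0,0,0,0],[0,0,0,0,0,0],[0,0,0,0,0,0],[0,0,0,0,0,0],[0,0,0,0,0,0],[0,0,0,0,0,0],[0,0,0,0,0,0],[0,0,0,0,0,0]]'
python3 - <<'E'
from h import *
s=bot.read_state();p,d=cams.capture('wrist');print(s['position'])
g=wgrid(.010,s,p,.49,.32,.40,.22,.0005);cv2.imwrite('pics/w6.png',g)
for n in('terminal_pad','pack_pad','start_button_top'):print(n,[(q['position'],wray(q['position'],.010,s)[0][:2],q['conf']) for q in models.tip_of(n,'wrist')[:2]])
E
```

```text
time_s: 14.32
position: [0.4263, 0.2111, 0.2009]
tcp_rot: [[1.0, 0.008, 0.0], [0.008, -1.0, 0.0], [0.0, -0.0, -1.0]]
force: [0.3, 0.3, -0.2]
opening: 0.999
grasp_force: 0.0
time_s: 14.98
position: [0.4267, 0.2092, 0.2009]
tcp_rot: [[1.0, 0.003, 0.0], [0.003, -1.0, 0.0], [0.0, -0.0, -1.0]]
force: [1.3, -0.0, -0.6]
opening: 1.003
grasp_force: 0.0
[0.42671941 0.20916015 0.20089631]
terminal_pad [([299.0, 121.6], array([0.50411059, 0.19329222]), 0.6)]
pack_pad [([80.0, 166.7], array([0.46486486, 0.44500128]), 0.56)]
start_button_top [([66.9, 92.2], array([0.55448284, 0.4612292 ]), 0.97)]
```

View pics/w6.png

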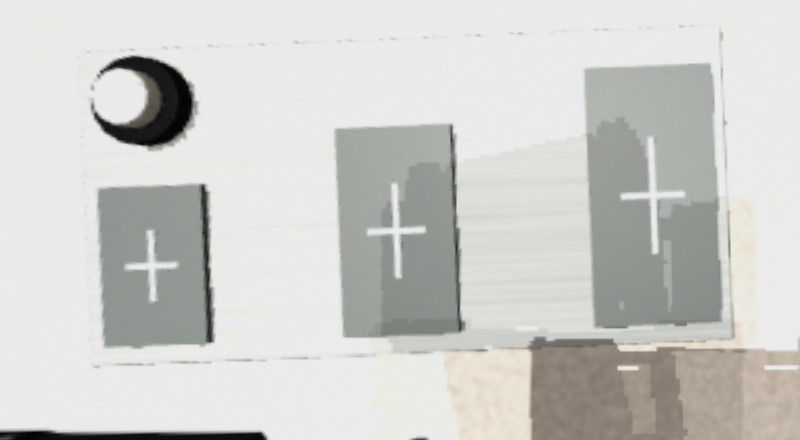

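Rectified wrist view (0.5 mm/px): the terminal pad's cross is at (653,195), giving (0.5025, 0.1933) with yaw +2.4°. The pack pad's cross is at (153,266), giving (0.467, 0.4435). The button is at about (125,97). Now regrasp the terminal.

```bash
python3 -m handwheel '[[0.02,-0.035,0,0,0,-0.01],[0.04,-0.07,0,0,0,-0.025],[0.06,-0.105,-0.01,0,0,-0.04],[0.07,-0.14,-0.02,0,0,-0.05],[0.07,-0.155,-0.04,0,0,-0.05],[0.07,-0.155,-0.07,0,0,-0.05],[0.07,-0.155,-0.1,0,0,-0.05],[0.07,-0.155,-0.11,0,0,-0.05]]'
python3 -m handwheel '[[0,0,0,0,0,0],[0,0,-0.02,0,0,0],[0,0,-0.04,0,0,0],[0,0,-0.05,0,0,0],[0,0,-0.05,0,0,0],[0,0,-0.05,0,0,0],[0,0,-0.05,0,0,0],[0,0,-0.05,0,0,0]]'
python3 -m handwheel '[[0,0,0,0,0,0],[0,0,0,0,0,0],[0,0,0,0,0,0],[0,0,0,0,0,0],[0,0,0,0,0,0],[0,0,0,0,0,0],[0,0,0,0,0,0],[0,0,0,0,0,0]]' -1
```

```text
time_s: 15.85
position: [0.4946, 0.054, 0.0878]
tcp_rot: [[0.995, -0.097, -0.006], [-0.097, -0.995, 0.001], [-0.006, -0.0, -1.0]]
force: [-0.7, 0.4, -0.4]
opening: 0.996
grasp_force: 0.0
time_s: 16.52
position: [0.4975, 0.0545, 0.0421]
tcp_rot: [[0.995, -0.096, 0.002], [-0.096, -0.995, -0.0], [0.002, 0.0, -1.0]]
force: [-0.5, 0.5, -0.1]
opening: 0.999
grasp_force: 0.0
time_s: 17.18
position: [0.4967, 0.0544, 0.041]
tcp_rot: [[0.995, -0.096, 0.0], [-0.096, -0.995, 0.0], [0.0, -0.0, -1.0]]
force: [-0.2, -0.0, 3.4]
opening: 0.734
grasp_force: 30.0
```

```bash
python3 -m handwheel '[[0,0,0.03,0,0,0],[0,0,0.05,0,0,0.0],[0.003,0.035,0.05,0,0,0.02],[0.005,0.07,0.05,0,0,0.05],[0.007,0.105,0.05,0,0,0.069],[0.007,0.139,0.05,0,0,0.069],[0.007,0.139,0.035,0,0,0.069],[0.007,0.139,0.02,0,0,0.069]]'
python3 -m handwheel '[[0,0,0,0,0,0],[0,0,0,0,0,0],[0,0,-0.004,0,0,0],[0,0,-0.008,0,0,0],[0,0,-0.012,0,0,0],[0,0,-0.014,0,0,0],[0,0,-0.015,0,0,0],[0,0,-0.015,0,0,0]]'
```

```text
time_s: 17.85
position: [0.5036, 0.1958, 0.0606]
tcp_rot: [[0.999, 0.046, 0.002], [0.046, -0.999, 0.0], [0.002, -0.0, -1.0]]
force: [-0.2, -0.7, -3.4]
opening: 0.731
grasp_force: 30.0
time_s: 18.52
position: [0.5038, 0.1931, 0.046]
tcp_rot: [[0.999, 0.042, -0.0], [0.042, -0.999, -0.0], [-0.0, 0.0, -1.0]]
force: [0.1, -1.3, -0.5]
opening: 0.73
grasp_force: 30.0
```

```bash
python3 -m handwheel '[[0,0,-0.001,0,0,0],[0,0,-0.001,0,0,0],[0,0,-0.001,0,0,0],[0,0,-0.001,0,0,0],[0,0,-0.001,0,0,0],[0,0,-0.001,0,0,0],[0,0,-0.001,0,0,0],[0,0,-0.001,0,0,0]]'
python3 -m handwheel '[[0,0,0,0,0,0],[0,0,0,0,0,0],[0,0,0,0,0,0],[0,0,0,0,0,0],[0,0,0,0,0,0],[0,0,0,0,0,0],[0,0,0,0,0,0],[0,0,0,0,0,0]]' 1
python3 -m handwheel '[[0,0,0.03,0,0,0],[0,0,0.06,0,0,0],[-0.02,0,0.09,0,0,0],[-0.04,0,0.12,0,0,0],[-0.06,0,0.13,0,0,0],[-0.08,0,0.13,0,0,0],[-0.08,0,0.13,0,0,0],[-0.08,0,0.13,0,0,0]]'
python3 -m handwheel '[[0,0,0,0,0,0],[0,0,0,0,0,0],[0,0,0,0,0,0],[0,0,0,0,0,0],[0,0,0,0,0,0],[0,0,0,0,0,0],[0,0,0,0,0,0],[0,0,0,0,0,0]]'
python3 - <<'E'
from h import *
s=bot.read_state();p,d=cams.capture('wrist')
g=wgrid(.010,s,p,.50,.20,.16,.22,.0004);g2=wgrid(.032,s,p,.50,.20,.16,.22,.0004);cv2.imwrite('pics/w7.png',np.hstack([g,g2]))
g=cv2.cvtColor(p,6);m=(g<45).astype('uint8');m=cv2.morphologyEx(m,cv2.MORPH_OPEN,np.ones((3,3)))
for c in cv2.findContours(m,0,1)[0]:
    if cv2.contourArea(c)>1500: print(rect(wray(c[:,0],.032,s)))
E
```

```text
time_s: 19.18
position: [0.504, 0.1932, 0.0451]
tcp_rot: [[0.999, 0.042, 0.001], [0.042, -0.999, -0.0], [0.001, 0.0, -1.0]]
force: [1.0, -4.1, 4.0]
opening: 0.73
grasp_force: 30.0
time_s: 19.85
position: [0.5036, 0.1935, 0.0448]
tcp_rot: [[0.999, 0.042, -0.0], [0.042, -0.999, 0.0], [-0.0, -0.0, -1.0]]
force: [0.1, 0.2, 0.1]
opening: 0.996
grasp_force: 0.0
time_s: 20.52
position: [0.423, 0.1934, 0.1752]
tcp_rot: [[0.999, 0.042, 0.0], [0.042, -0.999, 0.0], [0.0, -0.0, -1.0]]
force: [-0.0, 0.7, -0.7]
opening: 1.0
grasp_force: 0.0
time_s: 21.18
position: [0.4237, 0.1934, 0.1748]
tcp_rot: [[0.999, 0.042, -0.0], [0.042, -0.999, -0.0], [-0.0, 0.0, -1.0]]
force: [-0.4, 0.1, -0.5]
opening: 1.001
grasp_force: 0.0
(array([203.1, 204.6]), array([1086.9,  401.9]), -85.89)
(array([503.8, 192.1]), array([127.2,  61.9]), 2.15)
```

View pics/w7.png

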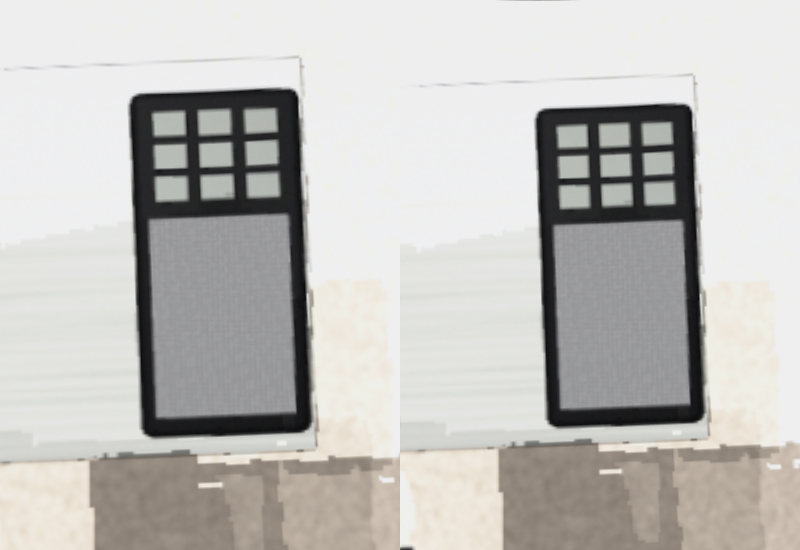

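The terminal sits square on its pad: measured 2.15° against 2.4°, and under 2 mm off. The crop shows no grey pad edge peeking out. Next I go to the pack.

```bash
python3 -m handwheel '[[0,-0.04,0.01,0,0,-0.01],[0.01,-0.08,0.01,0,0,-0.03],[0.02,-0.12,0.01,0,0,-0.05],[0.03,-0.16,0.01,0,0,-0.07],[0.05,-0.195,0.01,0,0,-0.09],[0.07,-0.23,0.01,0,0,-0.103],[0.08,-0.27,0.01,0,0,-0.103],[0.09,-0.305,0.01,0,0,-0.103]]'
python3 -m handwheel '[[0.01,-0.035,0,0,0,0],[0.02,-0.07,0,0,0,0],[0.026,-0.105,0,0,0,0],[0.026,-0.105,0,0,0,0],[0.026,-0.105,0,0,0,0],[0.026,-0.105,0,0,0,0],[0.026,-0.105,0,0,0,0],[0.026,-0.105,0,0,0,0]]'
python3 - <<'E'
from h import *
s=bot.read_state();p,d=cams.capture('wrist')
x,y=s['position'][:2];print(s['position'],np.degrees(np.arctan2(s['tcp_rot'][1][0],s['tcp_rot'][0][0])))
cv2.imwrite('pics/w8.png',p)
g=cv2.cvtColor(p,6);m=(g<45).astype('uint8');m=cv2.morphologyEx(m,cv2.MORPH_OPEN,np.ones((3,3)))
for c in cv2.findContours(m,0,1)[0]:
    if cv2.contourArea(c)>1500: print(rect(wray(c[:,0],.022,s)))
E
```

```text
time_s: 21.9
position: [0.5146, -0.1143, 0.1851]
tcp_rot: [[0.986, -0.164, 0.001], [-0.164, -0.986, -0.001], [0.001, 0.001, -1.0]]
force: [0.3, -0.3, 0.0]
opening: 1.0
grasp_force: 0.0
time_s: 22.57
position: [0.5391, -0.2149, 0.1848]
tcp_rot: [[0.987, -0.162, -0.001], [-0.162, -0.987, 0.001], [-0.001, -0.001, -1.0]]
force: [0.3, 0.2, -0.4]
opening: 1.0
grasp_force: 0.0
[ 0.53912852 -0.21490316  0.18481072] -9.31107809511625
(array([ 306.7, -150.6]), array([1172.3,  440. ]), 82.41)
(array([ 609.4, -239.6]), array([76. , 49.3]), -8.9)
(array([751.1, -21.3]), array([108. ,  69.7]), 5.06)
```

View pics/w8.png

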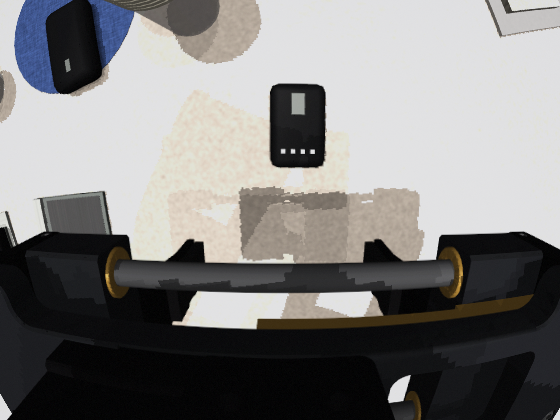

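The wrist picture shows the pack with four lights at (298,125). It is undisturbed, at about (0.608, -0.240) with yaw -9°. The cups are clear at (190,15). Grasp it now.

```bash
python3 -m handwheel '[[0.03,-0.01,0,0,0,0],[0.06,-0.025,0,0,0,0],[0.068,-0.025,-0.03,0,0,0],[0.068,-0.025,-0.06,0,0,0],[0.068,-0.025,-0.09,0,0,0],[0.068,-0.025,-0.12,0,0,0],[0.068,-0.025,-0.145,0,0,0],[0.068,-0.025,-0.151,0,0,0]]'
python3 -m handwheel '[[0,0,0,0,0,0],[0,0,0,0,0,0],[0,0,0,0,0,0],[0,0,0,0,0,0],[0,0,0,0,0,0],[0,0,0,0,0,0],[0,0,0,0,0,0],[0,0,0,0,0,0]]' -
python3 -m handwheel '[[0,0,0,0,0,0],[0,0,0,0,0,0],[0,0,0,0,0,0],[0,0,0,0,0,0],[0,0,0,0,0,0],[0,0,0,0,0,0],[0,0,0,0,0,0],[0,0,0,0,0,0]]' -1
```

```text
time_s: 23.28
position: [0.6049, -0.2388, 0.0295]
tcp_rot: [[0.987, -0.162, -0.007], [-0.162, -0.987, 0.005], [-0.008, -0.003, -1.0]]
force: [-0.8, 0.8, -0.5]
opening: 0.998
grasp_force: 0.0
time_s: 23.95
position: [0.6078, -0.2417, 0.0343]
tcp_rot: [[0.987, -0.163, 0.001], [-0.163, -0.987, -0.0], [0.001, 0.0, -1.0]]
force: [-0.1, 0.1, -0.1]
opening: 0.999
grasp_force: 0.0
time_s: 24.62
position: [0.6076, -0.2412, 0.0338]
tcp_rot: [[0.987, -0.164, -0.0], [-0.164, -0.987, 0.001], [-0.0, -0.001, -1.0]]
force: [0.0, 1.8, 0.2]
opening: 0.594
grasp_force: 30.0
```

```bash
python3 -m handwheel '[[0,0,0.03,0,0,0],[0,0,0.06,0,0,0],[-0.01,0.02,0.08,0,0,0],[-0.02,0.055,0.09,0,0,0.01],[-0.04,0.09,0.09,0,0,0.02],[-0.06,0.125,0.09,0,0,0.034],[-0.08,0.16,0.09,0,0,0.034],[-0.1,0.195,0.09,0,0,0.034]]'
python3 -m handwheel '[[-0.01,0.035,0,0,0,0],[-0.02,0.07,0,0,0,0],[-0.027,0.098,0,0,0,0],[-0.027,0.098,-0.02,0,0,0],[-0.027,0.098,-0.04,0,0,0],[-0.027,0.098,-0.06,0,0,0],[-0.027,0.098,-0.075,0,0,0],[-0.027,0.098,-0.078,0,0,0]]'
python3 -m handwheel '[[0,0,0,0,0,0],[0,0,0,0,0,0],[0,0,0,0,0,0],[0,0,-0.002,0,0,0],[0,0,-0.004,0,0,0],[0,0,-0.005,0,0,0],[0,0,-0.005,0,0,0],[0,0,-0.005,0,0,0]]'
```

```text
time_s: 25.28
position: [0.5062, -0.0453, 0.1239]
tcp_rot: [[0.995, -0.096, -0.0], [-0.096, -0.995, -0.0], [-0.0, 0.0, -1.0]]
force: [0.5, 1.6, -2.9]
opening: 0.593
grasp_force: 30.0
time_s: 25.95
position: [0.4793, 0.0516, 0.0438]
tcp_rot: [[0.995, -0.096, -0.004], [-0.096, -0.995, 0.0], [-0.004, 0.0, -1.0]]
force: [-1.0, 0.1, -2.6]
opening: 0.596
grasp_force: 30.0
time_s: 26.62
position: [0.4806, 0.0514, 0.041]
tcp_rot: [[0.995, -0.096, 0.0], [-0.096, -0.995, -0.0], [0.0, 0.0, -1.0]]
force: [0.8, 0.9, -2.7]
opening: 0.597
grasp_force: 30.0
```

Lower it the last millimetre, slide left to the side rail, then towards the end rail.

```bash
python3 -m handwheel '[[0,0,-0.001,0,0,0],[0,0.003,-0.001,0,0,0],[0,0.006,-0.001,0,0,0],[0,0.009,-0.001,0,0,0],[0,0.011,-0.001,0,0,0],[0,0.012,-0.001,0,0,0],[0,0.012,-0.001,0,0,0],[0,0.012,-0.001,0,0,0]]'
python3 -m handwheel '[[-0.002,0.001,0,0,0,0],[-0.004,0.001,0,0,0,0],[-0.006,0.001,0,0,0,0],[-0.008,0.002,0,0,0,0],[-0.01,0.002,0,0,0,0],[-0.01,0.002,0,0,0,0],[-0.01,0.002,0,0,0,0],[-0.01,0.002,0,0,0,0]]'
```

```text
time_s: 27.28
position: [0.4805, 0.0625, 0.0399]
tcp_rot: [[0.995, -0.096, -0.0], [-0.096, -0.995, -0.001], [-0.0, 0.001, -1.0]]
force: [-0.1, -7.4, -1.8]
opening: 0.592
grasp_force: 30.0
time_s: 27.95
position: [0.4766, 0.0631, 0.0406]
tcp_rot: [[0.995, -0.097, 0.013], [-0.097, -0.995, -0.003], [0.013, 0.002, -1.0]]
force: [5.4, -11.5, -4.0]
opening: 0.595
grasp_force: 30.0
```

```bash
python3 -m handwheel '[[-0.001,0,0,0,0,0],[-0.002,-0.001,0,0,0,0],[-0.003,-0.001,0,0,0,0],[-0.004,-0.001,0,0,0,0],[-0.004,-0.001,0,0,0,0],[-0.004,-0.001,0,0,0,0],[-0.004,-0.001,0,0,0,0],[-0.004,-0.001,0,0,0,0]]'
python3 -m handwheel '[[-0.001,0,0,0,0,0],[-0.002,0,0,0,0,0],[-0.003,0,0,0,0,0],[-0.003,0,0,0,0,0],[-0.003,0,0,0,0,0],[-0.003,0,0,0,0,0],[-0.003,0,0,0,0,0],[-0.003,0,0,0,0,0]]'
```

```text
time_s: 28.62
position: [0.4707, 0.0635, 0.0404]
tcp_rot: [[0.995, -0.096, 0.009], [-0.096, -0.995, -0.001], [0.009, 0.001, -1.0]]
force: [5.3, -5.8, -2.2]
opening: 0.594
grasp_force: 30.0
time_s: 29.28
position: [0.4704, 0.0635, 0.0408]
tcp_rot: [[0.995, -0.097, 0.015], [-0.097, -0.995, -0.002], [0.015, 0.0, -1.0]]
force: [8.5, -4.2, -3.0]
opening: 0.59
grasp_force: 30.0
```

```bash
python3 -m handwheel '[[0.001,0,0,0,0,0],[0.002,0,0,0,0,0],[0.003,0,0,0,0,0],[0.005,-0.001,0,0,0,0],[0.006,-0.001,0,0,0,0],[0.007,-0.001,0,0,0,0],[0.007,-0.001,0,0,0,0],[0.007,-0.001,0,0,0,0]]' 1
python3 -m handwheel '[[0,0,0,0,0,0],[0,0,0,0,0,0],[0,0,0,0,0,0],[0,0,0,0,0,0],[0,0,0,0,0,0],[0,0,0,0,0,0],[0,0,0,0,0,0],[0,0,0,0,0,0]]'
python3 -m handwheel '[[0,0,0.03,0,0,0],[0,0,0.06,0,0,0],[-0.02,0,0.09,0,0,0],[-0.04,-0.01,0.12,0,0,0],[-0.05,-0.03,0.13,0,0,0],[-0.05,-0.06,0.13,0,0,0],[-0.05,-0.06,0.13,0,0,0],[-0.05,-0.06,0.13,0,0,0]]'
python3 -m handwheel '[[0,0,0,0,0,0],[0,0,0,0,0,0],[0,0,0,0,0,0],[0,0,0,0,0,0],[0,0,0,0,0,0],[0,0,0,0,0,0],[0,0,0,0,0,0],[0,0,0,0,0,0]]'
python3 - <<'E'
from h import *
s=bot.read_state();p,d=cams.capture('wrist');print(s['position'])
g=wgrid(.028,s,p,.51,.06,.24,.24,.0004);g2=wgrid(.006,s,p,.51,.06,.24,.24,.0004);cv2.imwrite('pics/w9.png',cv2.resize(np.hstack([g[80:],g2[80:]]),(800,347)))
E
```

```text
time_s: 29.95
position: [0.4705, 0.0634, 0.0398]
tcp_rot: [[0.995, -0.096, -0.0], [-0.096, -0.995, 0.0], [-0.0, -0.0, -1.0]]
force: [0.7, -0.5, -0.3]
opening: 0.991
grasp_force: 0.0
time_s: 30.62
position: [0.4706, 0.0634, 0.0399]
tcp_rot: [[0.995, -0.096, 0.0], [-0.096, -0.995, 0.0], [0.0, -0.0, -1.0]]
force: [-0.9, -0.3, -0.3]
opening: 1.002
grasp_force: 0.0
time_s: 31.28
position: [0.4209, 0.0024, 0.1703]
tcp_rot: [[0.995, -0.099, 0.001], [-0.099, -0.995, -0.0], [0.001, 0.0, -1.0]]
force: [-0.1, -0.4, -0.9]
opening: 0.996
grasp_force: 0.0
time_s: 31.95
position: [0.4206, 0.0035, 0.1698]
tcp_rot: [[0.995, -0.096, -0.0], [-0.096, -0.995, 0.0], [-0.0, -0.0, -1.0]]
force: [0.5, -0.2, -0.3]
opening: 1.002
grasp_force: 0.0
[0.42062911 0.00353432 0.16981805]
```

View pics/w9.png

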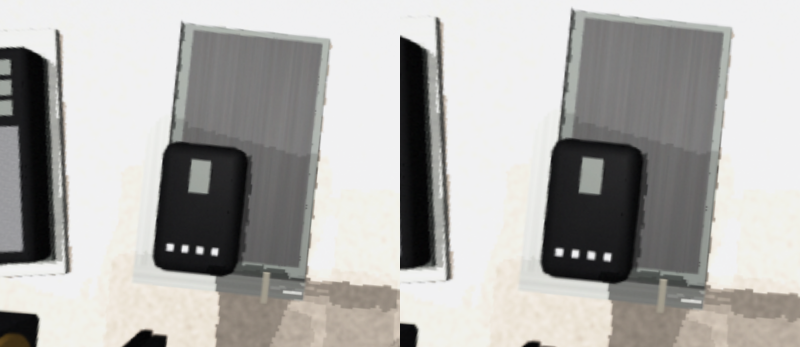

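The crop shows the pack home in the corner: left edge at (160,205) along the side rail, near edge at (195,272) at the end rail. Next, a closer look at its pad with the empty hand.

```bash
python3 -m handwheel '[[0,0.04,0.01,0,0,0.01],[0,0.08,0.02,0,0,0.02],[0,0.12,0.03,0,0,0.04],[0,0.16,0.03,0,0,0.06],[0,0.2,0.03,0,0,0.069],[0,0.24,0.03,0,0,0.069],[0,0.28,0.03,0,0,0.069],[0,0.32,0.03,0,0,0.069]]'
python3 -m handwheel '[[0,0.04,0,0,0,0],[-0.01,0.08,0,0,0,0],[-0.02,0.12,0,0,0,0],[-0.02,0.12,0,0,0,0],[-0.02,0.12,0,0,0,0],[-0.02,0.12,0,0,0,0],[-0.02,0.12,0,0,0,0],[-0.02,0.12,0,0,0,0]]'
python3 - <<'E'
from h import *
s=bot.read_state();p,d=cams.capture('wrist');print(s['position'],np.degrees(np.arctan2(s['tcp_rot'][1][0],s['tcp_rot'][0][0])))
g=wgrid(.010,s,p,.50,.44,.16,.24,.0004);cv2.imwrite('pics/w10.png',g)
for n in('pack_pad','start_button_top'):print(n,[(q['position'],wray(q['position'],.010 if n[0]=='p' else .03,s)[0][:2],q['conf']) for q in models.tip_of(n,'wrist')[:2]])
q=[(d[int(v),int(u)],u,v) for v,u in ()]
E
```

```text
time_s: 32.67
position: [0.4201, 0.3254, 0.1999]
tcp_rot: [[0.999, 0.042, 0.0], [0.042, -0.999, -0.0], [0.0, 0.0, -1.0]]
force: [-0.2, 0.5, -0.5]
opening: 0.999
grasp_force: 0.0
time_s: 33.33
position: [0.4011, 0.4418, 0.1998]
tcp_rot: [[0.999, 0.04, -0.001], [0.04, -0.999, -0.001], [-0.001, 0.001, -1.0]]
force: [-0.0, 0.2, -0.0]
opening: 0.999
grasp_force: 0.0
[0.40108706 0.44179863 0.19981945] 2.269665642082648
pack_pad [([285.4, 133.1], array([0.46668764, 0.44165332]), 0.89)]
start_button_top [([281.6, 49.2], array([0.54727005, 0.44848827]), 0.92)]
```

View pics/w10.png

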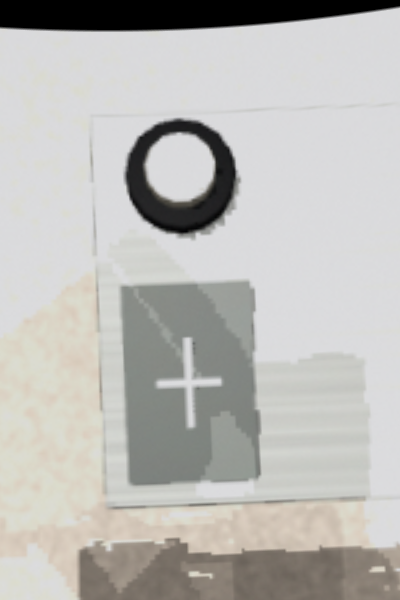

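The rectified crop shows the pack pad's cross at (189,382), giving (0.467, 0.444), which agrees with the first measurement. The button is at (181,168). Fetch the pack.

```bash
python3 -m handwheel '[[0.01,-0.04,0,0,0,-0.01],[0.02,-0.08,0,0,0,-0.02],[0.03,-0.12,0,0,0,-0.04],[0.04,-0.16,0,0,0,-0.06],[0.05,-0.2,0,0,0,-0.068],[0.06,-0.24,0,0,0,-0.068],[0.07,-0.28,0,0,0,-0.068],[0.07,-0.32,0,0,0,-0.068]]'
python3 -m handwheel '[[0,-0.04,-0.01,0,0,0],[0,-0.058,-0.03,0,0,0],[0,-0.058,-0.06,0,0,0],[0,-0.058,-0.09,0,0,0],[0,-0.058,-0.1,0,0,0],[0,-0.058,-0.1,0,0,0],[0,-0.058,-0.1,0,0,0],[0,-0.058,-0.1,0,0,0]]'
```

```text
time_s: 34.15
position: [0.473, 0.1207, 0.2005]
tcp_rot: [[0.995, -0.095, 0.004], [-0.095, -0.995, -0.0], [0.004, -0.0, -1.0]]
force: [0.5, -0.5, 1.3]
opening: 1.005
grasp_force: 0.0
time_s: 34.82
position: [0.4714, 0.0651, 0.1007]
tcp_rot: [[0.996, -0.094, 0.002], [-0.094, -0.996, -0.0], [0.002, 0.0, -1.0]]
force: [0.0, 0.9, -0.2]
opening: 0.999
grasp_force: 0.0
```

```bash
python3 -m handwheel '[[0,-0.001,-0.02,0,0,0],[0,-0.001,-0.04,0,0,0],[0,-0.001,-0.055,0,0,0],[0,-0.001,-0.06,0,0,0],[0,-0.001,-0.06,0,0,0],[0,-0.001,-0.06,0,0,0],[0,-0.001,-0.06,0,0,0],[0,-0.001,-0.06,0,0,0]]'
python3 -m handwheel '[[0,0,0,0,0,0],[0,0,0,0,0,0],[0,0,0,0,0,0],[0,0,0,0,0,0],[0,0,0,0,0,0],[0,0,0,0,0,0],[0,0,0,0,0,0],[0,0,0,0,0,0]]' -1
```

```text
time_s: 35.48
position: [0.4714, 0.0644, 0.041]
tcp_rot: [[0.996, -0.094, 0.002], [-0.094, -0.996, -0.0], [0.002, -0.0, -1.0]]
force: [-0.6, -1.1, -0.3]
opening: 1.002
grasp_force: 0.0
time_s: 36.15
position: [0.4704, 0.0637, 0.0399]
tcp_rot: [[0.996, -0.094, -0.001], [-0.094, -0.996, -0.001], [-0.001, 0.001, -1.0]]
force: [-0.7, -5.4, 1.0]
opening: 0.593
grasp_force: 30.0
```

```bash
python3 -m handwheel '[[0,0,0.03,0,0,0],[0,0,0.06,0,0,0],[0,0.02,0.08,0,0,0.01],[0,0.055,0.08,0,0,0.02],[-0.001,0.095,0.08,0,0,0.04],[-0.002,0.135,0.08,0,0,0.06],[-0.003,0.175,0.08,0,0,0.069],[-0.004,0.215,0.08,0,0,0.069]]'
python3 -m handwheel '[[0,0.04,0,0,0,0],[0,0.08,0,0,0,0],[0,0.12,0,0,0,0],[0,0.15,0,0,0,0],[0,0.165,0,0,0,0],[0,0.165,-0.02,0,0,0],[0,0.165,-0.04,0,0,0],[0,0.165,-0.055,0,0,0]]'
python3 -m handwheel '[[0,0,0,0,0,0],[0,0,0,0,0,0],[0,0,-0.004,0,0,0],[0,0,-0.008,0,0,0],[0,0,-0.012,0,0,0],[0,0,-0.015,0,0,0],[0,0,-0.016,0,0,0],[0,0,-0.016,0,0,0]]'
```

```text
time_s: 36.82
position: [0.4656, 0.2811, 0.1195]
tcp_rot: [[0.999, 0.044, -0.001], [0.044, -0.999, -0.0], [-0.001, 0.0, -1.0]]
force: [1.6, -0.4, -1.6]
opening: 0.596
grasp_force: 30.0
time_s: 37.48
position: [0.465, 0.4444, 0.0627]
tcp_rot: [[0.999, 0.045, -0.003], [0.045, -0.999, -0.002], [-0.003, 0.002, -1.0]]
force: [-0.8, 0.3, -2.8]
opening: 0.593
grasp_force: 30.0
time_s: 38.15
position: [0.4666, 0.4442, 0.0487]
tcp_rot: [[0.999, 0.044, -0.0], [0.044, -0.999, -0.0], [-0.0, 0.0, -1.0]]
force: [0.0, 0.3, -2.0]
opening: 0.597
grasp_force: 30.0
```

```bash
python3 -m handwheel '[[0,0,-0.001,0,0,0],[0,0,-0.002,0,0,0],[0,0,-0.003,0,0,0],[0,0,-0.004,0,0,0],[0,0,-0.0045,0,0,0],[0,0,-0.0045,0,0,0],[0,0,-0.0045,0,0,0],[0,0,-0.0045,0,0,0]]'
```

```text
time_s: 38.82
position: [0.4666, 0.4444, 0.0445]
tcp_rot: [[0.999, 0.044, 0.0], [0.044, -0.999, 0.0], [0.0, -0.0, -1.0]]
force: [0.3, -1.1, -1.4]
opening: 0.594
grasp_force: 30.0
```

Half a millimetre more, then release, back off and check.

```bash
python3 -m handwheel '[[0,0,-0.001,0,0,0],[0,0,-0.001,0,0,0],[0,0,-0.001,0,0,0],[0,0,-0.001,0,0,0],[0,0,-0.001,0,0,0],[0,0,-0.001,0,0,0],[0,0,-0.001,0,0,0],[0,0,-0.001,0,0,0]]'
python3 -m handwheel '[[0,0,0,0,0,0],[0,0,0,0,0,0],[0,0,0,0,0,0],[0,0,0,0,0,0],[0,0,0,0,0,0],[0,0,0,0,0,0],[0,0,0,0,0,0],[0,0,0,0,0,0]]' 1
python3 -m handwheel '[[0,0,0.03,0,0,0],[0,0,0.06,0,0,0],[-0.02,0,0.09,0,0,0],[-0.04,0,0.12,0,0,0],[-0.06,0,0.14,0,0,0],[-0.065,0,0.155,0,0,0],[-0.065,0,0.155,0,0,0],[-0.065,0,0.155,0,0,0]]'
python3 -m handwheel '[[0,0,0,0,0,0],[0,0,0,0,0,0],[0,0,0,0,0,0],[0,0,0,0,0,0],[0,0,0,0,0,0],[0,0,0,0,0,0],[0,0,0,0,0,0],[0,0,0,0,0,0]]'
python3 - <<'E'
from h import *
s=bot.read_state();p,d=cams.capture('wrist')
g=wgrid(.010,s,p,.50,.38,.44,.24,.0006);cv2.imwrite('pics/w11.png',g)
g=cv2.cvtColor(p,6);m=(g<45).astype('uint8');m=cv2.morphologyEx(m,cv2.MORPH_OPEN,np.ones((3,3)))
for c in cv2.findContours(m,0,1)[0]:
    if cv2.contourArea(c)>1500: print(rect(wray(c[:,0],.032,s)))
# button: white blob inside the black ring, depth-based top
for q in models.tip_of('start_button_top','wrist')[:1]:
    u,v=q['position'];print(q,d[int(v),int(u)])
    for z in(.02,.025,.03):print(z,wray([u,v],z,s))
E
```

```text
time_s: 39.48
position: [0.4669, 0.4444, 0.044]
tcp_rot: [[0.999, 0.044, 0.0], [0.044, -0.999, 0.0], [0.0, -0.0, -1.0]]
force: [-0.3, -1.1, 4.8]
opening: 0.592
grasp_force: 30.0
time_s: 40.15
position: [0.4666, 0.4444, 0.0433]
tcp_rot: [[0.999, 0.044, -0.0], [0.044, -0.999, 0.0], [-0.0, -0.0, -1.0]]
force: [0.7, 0.4, -1.0]
opening: 0.99
grasp_force: 0.0
time_s: 40.82
position: [0.402, 0.4449, 0.1993]
tcp_rot: [[0.999, 0.044, 0.002], [0.044, -0.999, 0.002], [0.003, -0.001, -1.0]]
force: [0.7, -0.5, -0.0]
opening: 1.0
grasp_force: 0.0
time_s: 41.48
position: [0.4017, 0.4444, 0.1983]
tcp_rot: [[0.999, 0.044, -0.0], [0.044, -0.999, -0.0], [-0.0, 0.0, -1.0]]
force: [-0.1, 0.7, 0.4]
opening: 0.999
grasp_force: 0.0
(array([146. , 437.7]), array([1212.1,  446.7]), -87.26)
(array([469.1, 443.5]), array([76.1, 49.7]), 2.15)
(array([503.4, 201.4]), array([127.6,  73.4]), 1.69)
{'position': [286.0, 48.6], 'conf': 0.79} 0.27842644
0.02 [[0.5509367  0.44777329 0.02      ]]
0.025 [[0.54962509 0.44774692 0.025     ]]
0.03 [[0.54831347 0.44772055 0.03      ]]
```

View pics/w11.png

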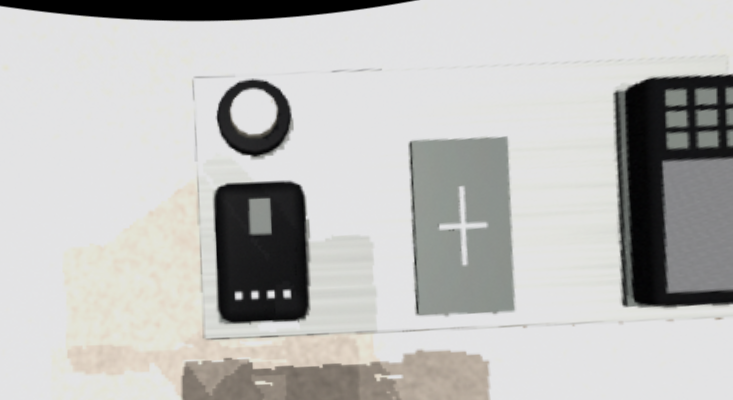

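The crop shows the pack square on its pad at (262,252) with no pad edge visible, and the terminal on its own at the right. The router pad at (463,226) is empty. Before pressing I check numerically that no router is anywhere, and find the button height.

Run:
```python
from h import *
s=bot.read_state();p,d=cams.capture('wrist');k=cams.calibration('wrist');M=k['mtx'];T=np.array(k['tool_from_camera']);R=np.array(s['tcp_rot'])
for u,v in [(286,48),(286,44),(280,48),(292,48),(286,135)]:
    a=np.array([(u-M[0][2])/M[0][0],(v-M[1][2])/M[1][1]]);r=np.hypot(*a)
    c=np.r_[a/r*np.tan(r),1]*d[v,u];print(u,v,np.round(R@(T[:3,:3]@c+T[:3,3])+s['position'],4))
for c in('top','side'):
    cams.capture(c)
    print(c,[(np.round(q['position']),round(q['conf'],2)) for q in models.spot_in('router_center',c)])
p=cv2.imread('pics/top0.png');m=(cv2.cvtColor(p,6)<45).astype('uint8')
for c in cv2.findContours(m,0,1)[0]:
    if cv2.contourArea(c)>250: print(cv2.minAreaRect(c)[:1],rect(ray('top',c[:,0],.022)))
```

```text
286 48 [0.5499 0.4478 0.0264]
286 44 [0.5537 0.448  0.0272]
280 48 [0.5496 0.4534 0.0263]
292 48 [0.5498 0.4422 0.0275]
286 135 [0.4656 0.4441 0.0311]
top []
side [(array([257., 386.]), 0.36)]
((392.0, 389.0),) (array([ 138.5, -233.8]), array([780.5, 137.7]), 89.11)
((391.3059387207031, 257.71783447265625),) (array([ 444.7, -244.9]), array([129.8,  64.9]), -16.97)
((385.9228820800781, 190.4247283935547),) (array([ 606.6, -237.5]), array([79.9, 51.2]), -9.37)
((293.0986022949219, 133.9882049560547),) (array([749.5, -16. ]), array([106.7,  64.9]), 5.73)
((545.9486083984375, 99.58177185058594),) (array([ 822.4, -635. ]), array([173.4,  18.1]), 12.29)
```

No router anywhere: the other black blobs are the mouse on its mat and furniture. Press the button, whose top is about z 0.027, with shut fingers.

```bash
python3 -m handwheel '[[0.035,0,0,0,0,0],[0.07,0,0,0,0,0],[0.105,0.003,0,0,0,0],[0.147,0.003,-0.01,0,0,0],[0.147,0.003,-0.04,0,0,0],[0.147,0.003,-0.08,0,0,0],[0.147,0.003,-0.11,0,0,0],[0.147,0.003,-0.126,0,0,0]]' -1
python3 -m handwheel '[[0,0,0,0,0,0],[0,0,0,0,0,0],[0,0,0,0,0,0],[0,0,0,0,0,0],[0,0,0,0,0,0],[0,0,0,0,0,0],[0,0,0,0,0,0],[0,0,0,0,0,0]]'
python3 -m handwheel '[[0,0,-0.005,0,0,0],[0,0,-0.01,0,0,0],[0,0,-0.015,0,0,0],[0,0,-0.02,0,0,0],[0,0,-0.023,0,0,0],[0,0,-0.023,0,0,0],[0,0,-0.023,0,0,0],[0,0,-0.023,0,0,0]]'
```

```text
time_s: 42.5
position: [0.5465, 0.4456, 0.0675]
tcp_rot: [[0.999, 0.043, -0.007], [0.043, -0.999, -0.004], [-0.007, 0.004, -1.0]]
force: [-1.2, 0.0, -0.9]
opening: 0.48
grasp_force: 0.0
time_s: 43.17
position: [0.5488, 0.4475, 0.0731]
tcp_rot: [[0.999, 0.044, 0.001], [0.044, -0.999, 0.001], [0.001, -0.0, -1.0]]
force: [-0.4, -0.0, -0.6]
opening: 0.01
grasp_force: 0.0
time_s: 43.83
position: [0.5484, 0.4472, 0.0497]
tcp_rot: [[0.999, 0.044, -0.001], [0.044, -0.999, -0.0], [-0.001, 0.0, -1.0]]
force: [-2.3, -1.1, 3.5]
opening: 0.002
grasp_force: 1.8
```

```bash
python3 -m handwheel '[[0,0,-0.002,0,0,0],[0,0,-0.004,0,0,0],[0,0,-0.006,0,0,0],[0,0,-0.006,0,0,0],[0,0,-0.006,0,0,0],[0,0,-0.006,0,0,0],[0,0,-0.006,0,0,0],[0,0,-0.006,0,0,0]]'
```

```text
time_s: 44.5
position: [0.5485, 0.4473, 0.0472]
tcp_rot: [[0.999, 0.044, 0.0], [0.044, -0.999, -0.0], [0.0, 0.0, -1.0]]
force: [-6.0, -4.7, 19.1]
opening: 0.005
grasp_force: 9.8
```

The force jumped to 19 N at the stop, so the button is fully down. Lift away and hand in.

```bash
python3 -m handwheel '[[0,0,0.03,0,0,0],[0,0,0.06,0,0,0],[0,0,0.09,0,0,0],[-0.03,0,0.12,0,0,0],[-0.07,0,0.15,0,0,0],[-0.1,0,0.15,0,0,0],[-0.147,0,0.15,0,0,0],[-0.147,0,0.15,0,0,0]]' 1
python3 -m handwheel '[[0,0,0,0,0,0],[0,0,0,0,0,0],[0,0,0,0,0,0],[0,0,0,0,0,0],[0,0,0,0,0,0],[0,0,0,0,0,0],[0,0,0,0,0,0],[0,0,0,0,0,0]]'
python3 - <<'E'
from h import *
s=bot.read_state();p,d=cams.capture('wrist')
g=cv2.cvtColor(p,6);m=(g<45).astype('uint8');m=cv2.morphologyEx(m,cv2.MORPH_OPEN,np.ones((3,3)))
R=[rect(wray(c[:,0],.032,s)) for c in cv2.findContours(m,0,1)[0] if cv2.contourArea(c)>1500];print(R)
if any(abs(r[0][0]-469)<2 and abs(r[0][1]-443.5)<2 for r in R): print(bot.hand_in())
E
```

```text
time_s: 45.17
position: [0.3938, 0.4463, 0.1934]
tcp_rot: [[0.999, 0.047, -0.007], [0.047, -0.999, -0.003], [-0.007, 0.002, -1.0]]
force: [-1.4, -0.4, -0.6]
opening: 0.523
grasp_force: 0.0
time_s: 45.83
position: [0.4021, 0.4473, 0.1932]
tcp_rot: [[0.999, 0.043, -0.0], [0.043, -0.999, -0.0], [-0.0, 0.0, -1.0]]
force: [-0.1, 0.3, -0.2]
opening: 0.99
grasp_force: 0.0
[(array([151.1, 437.9]), array([1196.6,  439.8]), -87.4), (array([469.1, 443.4]), array([75.8, 49.2]), 2.17), (array([503.4, 201.3]), array([127.1,  74. ]), 1.96)]
the job is handed in; nothing more can be done
None
```

The terminal and the battery pack were each read on the reader and set on their own pads, both within about 2 mm by the camera; no router was on the counter. The start button was pressed to its stop and the job is handed in; the hand-in returned no verdict.

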